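Check the hub gap with the shouldered gauge

TASK

Check the gap under the clamped propeller: lift the gauge with the narrow, shouldered blade up and off its hook, lay it flat on the rubber mat with its wooden grip upward and let go of it. Then take it again by its grip and slide its blade along the checking block's front ledge into the slot until it is fully home, with its shoulders against the block, and leave it there. Do not drop the gauge, leave the other gauge hanging on its hook, and leave the other things on the bench where they are.

Things in the scene. Friction and masses are not known exactly. Their poses are not given: they have to be found in the camera images.
- gauge: The gauge to use, 0.28 kg: flat steel plate 5 mm thick with a wooden grip on it, hanging by a hole in its blade, blade up, grip towards the robot. Origin on the plate's flat back under the grip's centre; x out through plate and grip (points up when it lies flat, grip up), z along the blade to its tip, y across. Along z: heel, 52 mm wide, -30 to 60 mm; blade, 30 mm wide, 60 to 130 mm.
- gauge_grip (a point): Centre of the gauge's wooden grip block, at gauge x = 25 mm; axes as the gauge. The block is 20 mm wide (y), 44 mm long (z) and stands 40 mm high on the plate (gauge x = 5 to 45 mm).
- gauge_shoulder (a point): Middle of the gauge's shoulder line (where the narrow blade meets the heel) on the flat back, at gauge z = 60 mm; axes as the gauge.
- gauge_tip (a point): Middle of the gauge's blade tip on the flat back, at gauge z = 130 mm; axes as the gauge. The hanging hole near it is 16 mm wide and runs from gauge z = 93 to 123 mm.
- wide_gauge: The other gauge, to be left alone: same plate length, grip, hole, origin and axes, but its blade is 52 mm wide throughout, with no shoulders. It hangs on the other hook, 120 mm away; which gauge hangs on which hook varies.
- stand: Fixed dark steel hook stand: a bar 190 mm long along its y, 285 mm up, on one post 50 mm behind it (+x). Two hooks of 6 mm wire point to its -x (to the robot) at y = -60 and 60 mm; each dips 33 mm in front of the bar, then turns up 12 mm to its tip 50 mm in front: a hung gauge must rise about 18 mm to come off forwards. Origin on the bench under the bar's centre, z up.
- hook_right (a point): Bearing point of the hook at stand y = -60 mm: top of its wire at the low point, height 282 mm; axes as the stand.
- hook_left (a point): Bearing point of the hook at stand y = +60 mm, likewise.
- mat: Black rubber mat fixed on the bench, 260 mm (x) by 200 mm (y), 4 mm thick; origin at the centre of its underside, z up.
- block: Fixed dark steel checking block, base 260 (x) by 180 (y) by 30 mm high; front half (x = -130 to 0) is an open ledge, top at 30 mm. At x = 0 a face with the slot rises to 64 mm. Behind it a three-bladed propeller is clamped: axis at x = 75 mm, 171 mm high, blades reach 118 mm from the axis at 90 to 135 mm height. Origin on the bench under the slot mouth; x into the slot, z up.
- slot_mouth (a point): Centre of the lower edge of the slot's mouth, level with the ledge, 30 mm above the bench; axes as the block (x into the slot). The slot is 35 mm wide (y), 9 mm high (from the ledge up) and 80 mm deep.
- sleeve: Loose aluminium sleeve standing upright, 68 mm across, 45 mm high; origin at the centre of its underside.
- hub_cone: Loose brass hub cone, 52 mm across, 47 mm high; origin at the centre of its underside.
- hammer: Loose hammer lying on the bench.
- wrench: Loose spanner lying on the bench.
- oil: Loose grey can, 60 mm across, 130 mm high; origin at the centre of its underside.
- wedge: Loose stepped iron piece, 90 by 50 by 40 mm; origin at the centre of its underside.
There are look-alikes about, which are no part of the job. What is shaped like the gauge but green is not meant.

How it is judged:
By the outcome, as a careful person would: the job done as asked, in the order asked, and still so for the second after the job is handed in, with the robot touching nothing.
It also fails if it takes over 72 s, if anything falls off the work surface, if the arm or the gripper's body presses on something with over 40 N, if the wrist force passes 120 N, or if a joint passes its speed limit or range.

ROBOT

A 6-joint arm with a two-finger parallel gripper is mounted at the origin on the work surface. World frame = base frame: x ahead of the robot, y to its left, z up, the work surface at z = 0. Lengths are in m, angles in rad, forces in N, time in s.
With the tool pointing down it reaches from about 0.35 to 0.975 m from the base axis. Payload 4.9 kg.
Tool frame: the origin (TCP) lies at the very end of the fingers, on their centre line; the grasp point (between the pads) lies 19 mm behind it; z points along the fingers, y is the line along which they close (so a half turn about z gives the same grasp; the last joint's range is limited). The gripper opens to 85 mm and grips with 20 to 120 N. Pads are 22 mm wide; open, the fingers measure 114 mm over their backs; the gripper's body (76 mm by 85 mm) begins 54 mm behind the grasp point. The pads swing forward as they close: fully open they stand 13 mm farther back than shut.
Start: joints at [1.11, 0.053, 1.613, -0, 1.476, -0.119], TCP at [0.209, 0.589, 0.231] pointing down, gripper open.
Joint ranges: [-3.01, 3.01], [-1.01, 2.22], [0.06, 2.58], [-1.02, 4.17], [0.09, 2.62], [-3.14, 3.14]. Speed limits (rad/s): [2.57, 2.57, 3.14, 3.14, 3.14, 3.14].

INTERFACE

Orientations are given as a unit quaternion [w, x, y, z].
In Python, from plant import manip gives the robot as it stands.
- The arm moves only by the shell command python3 -m pendant 'ROWS'. ROWS is JSON, a list of rows, each a list of 3 entries, a list of its own where there are three numbers: the opening, from 0 (shut) to 1 (fully open), then the shift along the tool's x, y, z in units of 12 cm (1.0 is 12 cm), then the turn about the tool's z in units of pi rad (1.0 is pi rad). In form: [[gripper, [dx, dy, dz], roll], ...]. A call has 1 to 10 rows; each row is the pose to reach, as a shift and turn from the pose commanded when the call began, along the tool's axes at that moment, turning the shorter way round; what a row does not reach only later rows make up. A row lasts 1/10 s, in which the tool goes at most 50 mm and 8.59 degrees, less where a joint would pass 70% of its speed; a pose out of reach is approached as far as the arm can. A call with a number of a shift or a turn outside -1 to 1 is refused whole. A call with a gripper value outside its range is refused whole. The fingers move at their own pace and stop on an object; the grip force is fixed at half the most. Time passes only in rows, so rows that repeat a pose let the fingers close. It gives the time, the measured TCP pose, the force, the opening and the grip force at its end, in the units of the state.
- manip.state(): the state, without advancing time (a new reading comes with each control period).
- manip.grab_frame(name): name is "side" or "top" or "wrist"; returns a dict with "img" (384x512x3 uint8, red, green, blue), "fx", "fy", "cx", "cy" (pixels), "eye" and "rotation" of the camera in the world; the wrist camera has in their place "tool_from_camera" (4x4, takes a point from camera to tool coordinates, whose origin is the TCP and whose axes are the flange's). Camera axes: x right, y down, z forward; pixel columns grow to the right and rows downward; lengths in m; the calibration is good to about 2 mm. The wrist camera is an equidistant fisheye: a pixel r from the principal point sees the ray r / f radians off the axis. A picture is of the moment at which its call begins: read the wrist's pose just before it. There is no depth.
- manip.job_done(): hands the job in; it is judged then, once.
The state is a dict: "time": time; "joint_pos": joint angles; "joint_vel": joint speeds; "joint_efforts": joint torques, N m; "tool_pos": TCP position; "tool_rot": TCP orientation; "contact_force": force on the tool from outside, world axes, zero at the start; "ft_torque": the same for the moment, N m; "gripper_width": opening from 0.0 (shut) to 1.0 (fully open); "grasp_force": force on a finger pad.
Only numpy, scipy, OpenCV 4.12 (cv2) and the standard library are available. Lean on these libraries where they do the work, as an engineer would, in place of code of your own. Each camera call takes 0.05 s, during which the arm holds its last target. There are 200 camera calls.

## Working session

There is one attempt and no reset: what is moved stays moved. The work goes in short steps, Python scripts to look and compute and a shell command to move; the robot and the scene stay as the last step left them, time stands still between calls to the robot, and variables do not carry over. Pictures are saved under pics/ and viewed, at most 10 in all, crops included, and the job is handed in when it is done.

```bash
mkdir -p pics; ls
python3 - <<'E'
from plant import manip
import cv2,numpy as np
s=manip.state();print({k:np.round(v,3) for k,v in s.items()})
for n in("side","top"):
    f=manip.grab_frame(n);cv2.imwrite(f"pics/{n}0.png",f["img"][:,:,::-1]);np.savez(f"pics/{n}0.npz",**f)
    print(n,f["fx"],f["cx"],f["cy"],f["eye"],np.round(f["rotation"],4).tolist())
E
```

```text
pics
{'time': np.float64(0.0), 'joint_pos': array([ 1.11 ,  0.053,  1.614, -0.   ,  1.476, -0.119]), 'joint_vel': array([ 0.001,  0.001, -0.001, -0.002, -0.003,  0.001]), 'joint_efforts': array([-0.0000e+00, -3.9369e+01, -3.7017e+01, -0.0000e+00,  7.0000e-03,
       -0.0000e+00]), 'tool_pos': array([0.209, 0.588, 0.23 ]), 'tool_rot': array([-0.   ,  0.17 ,  0.985, -0.001]), 'contact_force': array([0.305, 0.308, 0.616]), 'ft_torque': array([ 0.029,  0.003, -0.016]), 'grasp_force': np.float64(0.0), 'gripper_width': np.float64(0.999)}
side 451.2923928393239 254.88079362934852 199.65051661702435 [ 0.11743221 -1.00532744  1.34008124] [-0.3416, 0.9236, -0.1595, 0.0694]
top 491.19370497879726 252.38645332823944 196.74803550499658 [ 0.17908708 -0.06146957  1.62365946] [-0.0744, 0.7429, -0.6616, 0.0697]
```

View pics/side0.png

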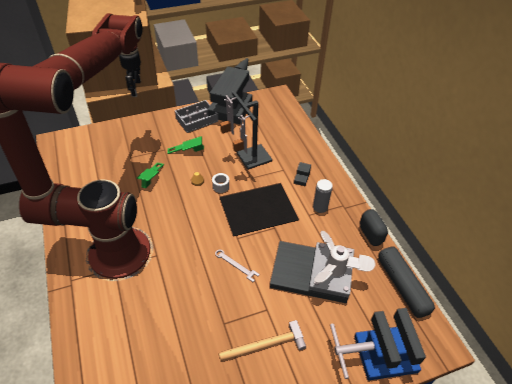

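View pics/top0.png

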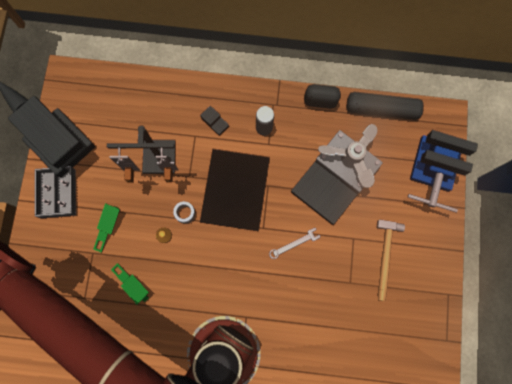

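Side: stand at (250,130), mat (258,209), block (315,270), the green look-alikes at (150,175) and (187,146). Top: stand bar (108..175,145), gauges' wooden grips near (128,172) and (168,172), mat (236,190), block (337,175). Next I enlarge the two hanging gauges.

```bash
cat > h.py <<'E'
import numpy as np, cv2
from scipy.spatial.transform import Rotation as R
from plant import manip
def q(w): return R.from_quat([w[1],w[2],w[3],w[0]])
def get(n):
    s=manip.state(); f=dict(manip.grab_frame(n)); f["s"]=s; return f
def ray(f,u,v):
    """origin, unit direction in world"""
    x=(u-f["cx"])/f["fx"]; y=(v-f["cy"])/f["fy"]
    if "eye" in f: d=np.array([x,y,1.]); r=q(f["rotation"]); o=np.array(f["eye"])
    else:
        t=np.hypot(x,y)+1e-12; d=np.array([np.sin(t)*x/t,np.sin(t)*y/t,np.cos(t)])
        T=np.array(f["tool_from_camera"]); r0=q(f["s"]["tool_rot"])
        o=r0.apply(T[:3,3])+f["s"]["tool_pos"]; d=T[:3,:3]@d; r=r0
    d=r.apply(d/np.linalg.norm(d)); return np.array(o,float),d
def plane(f,u,v,z):
    o,d=ray(f,u,v); return o+d*(z-o[2])/d[2]
def tri(*rays):
    A=np.zeros((3,3));b=np.zeros(3)
    for o,d in rays:
        P=np.eye(3)-np.outer(d,d);A+=P;b+=P@o
    p=np.linalg.solve(A,b); return p,[np.linalg.norm((np.eye(3)-np.outer(d,d))@(p-o)) for o,d in rays]
def proj(f,p):
    p=q(f["rotation"]).inv().apply(np.asarray(p)-f["eye"]); return f["fx"]*p[0]/p[2]+f["cx"],f["fy"]*p[1]/p[2]+f["cy"]
E
python3 - <<'E'
from h import *
fs={n:dict(np.load(f"pics/{n}0.npz")) for n in("side","top")}
a=cv2.resize(fs["side"]["img"][70:170,200:300],(400,400),interpolation=2); b=cv2.resize(fs["top"]["img"][115:215,95:195],(400,400),interpolation=2)
cv2.imwrite("pics/crop1.png",np.hstack([a,b])[:,:,::-1])
for n,bx in(("side",(180,300,210,245)),("top",(135,245,185,285))):
    f=fs[n];g=f["img"].max(2);m=np.zeros_like(g);x0,y0=bx[0],bx[1]
    sl=np.s_[140:245,195:310];
    m[sl]=(g[sl]<25)
    k,l,st,c=cv2.connectedComponentsWithStats(m)
    for i in np.argsort(-st[1:,4])[:2]+1:
        cn=max(cv2.findContours((l==i).astype(np.uint8),0,1)[0],key=cv2.contourArea)
        r=cv2.minAreaRect(cn);P=cv2.boxPoints(r)
        ap=cv2.approxPolyDP(cn,4,True)[:,0]
        print(n,st[i],ap.tolist());print(np.round([plane(f,*p,.004) for p in ap],3).tolist())
E
```

```text
side [255 140   2  10  14] [[256, 140], [255, 149]]
[[0.66, 0.395, 0.004], [0.636, 0.341, 0.004]]
side [255 151   1   1   1] [[255, 151]]
[[0.631, 0.33, 0.004]]
```

View pics/crop1.png

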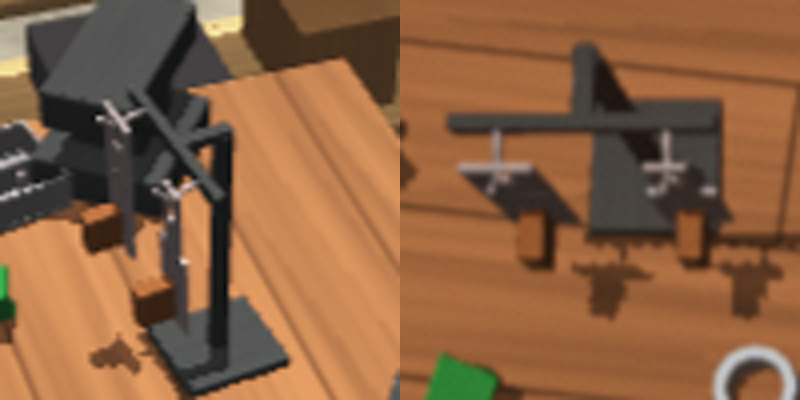

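Candidates in the top view: left gauge (tip line px ~(115–127,157)), about 18 px wide with straight sides; right gauge (tip (161–171,157), grip (168,173)), tip about 10 px and wider shoulders below (px 163–179,162). The right one, nearer the mat, fits "narrow, shouldered"; the green ones at (107,227) and (130,283) do not count. I will confirm it in the wrist view.

Run:
```python
from h import *
fs={n:dict(np.load(f"pics/{n}0.npz")) for n in("side","top")}
S=lambda x,y: ray(fs["side"],200+x/4-.4,70+y/4-.4)
T=lambda x,y: ray(fs["top"],95+(x-400)/4-.4,115+y/4-.4)
for n,a,b in(("bar right end",(220,195),(718,122)),("bar left end",(131,92),(452,123)),("gripR",(157,300),(691,237)),("gripL",(103,228),(534,237)),("hookR",(178,188),(665,166)),("hookL",(118,118),(497,172))):
    print(n,np.round(tri(S(*a),T(*b))[0],3),np.round(tri(S(*a),T(*b))[1],4))
for n in fs:
    f=fs[n]; hsv=cv2.cvtColor(f["img"],cv2.COLOR_RGB2HSV)
    m=((hsv[...,2]<70)).astype(np.uint8)
    k,l,st,c=cv2.connectedComponentsWithStats(m)
    for i in range(1,k):
        if st[i,4]>600 and 150<c[i][0]<400 and 120<c[i][1]<300:
            cn=max(cv2.findContours((l==i).astype(np.uint8),0,1)[0],key=cv2.contourArea)
            for z in(.004,.03):
                ap=cv2.approxPolyDP(cn,5,True)[:,0]; print(n,st[i],z,ap.tolist(),np.round([plane(f,*p,z)[:2] for p in ap],3).tolist())
```

```text
bar right end [0.576 0.2   0.296] [0.0006 0.0006]
bar left end [0.555 0.39  0.283] [0.0012 0.0012]
gripR [0.525 0.235 0.153] [0.0016 0.0016]
gripL [0.51  0.355 0.152] [0.0001 0.0001]
hookR [0.545 0.234 0.285] [0.003 0.003]
hookL [0.526 0.351 0.285] [0.0022 0.0022]
side [ 220  184   78   52 2639] 0.004 [[280, 184], [220, 197], [233, 235], [297, 220]] [[0.661, 0.115], [0.411, 0.127], [0.402, -0.065], [0.652, -0.078]]
side [ 220  184   78   52 2639] 0.03 [[280, 184], [220, 197], [233, 235], [297, 220]] [[0.65, 0.093], [0.406, 0.105], [0.396, -0.083], [0.641, -0.096]]
top [ 200  150   69   81 4263] 0.004 [[213, 150], [200, 221], [257, 230], [268, 158]] [[0.661, 0.122], [0.411, 0.133], [0.403, -0.059], [0.654, -0.069]]
top [ 200  150   69   81 4263] 0.03 [[213, 150], [200, 221], [257, 230], [268, 158]] [[0.653, 0.119], [0.407, 0.13], [0.399, -0.059], [0.646, -0.069]]
```

```bash
cat >> h.py <<'E'
def go(p,yaw=None,s=None):
    """print shift to world point p in tool units (12 cm) and roll (pi) to put tool y at world angle yaw(deg)"""
    s=s or manip.state(); r=q(s["tool_rot"]); d=r.inv().apply(np.array(p)-s["tool_pos"])/.12
    ty=r.apply([0,1,0]); cur=np.degrees(np.arctan2(ty[1],ty[0])); t=0
    if yaw is not None: t=-((yaw-cur+90)%180-90)/180
    print("shift",np.round(d,3),"roll",round(t,4),"cur yawY",round(cur,2),"tcp",np.round(s["tool_pos"],4))
if __name__=="__main__":
    import sys; a=[float(x) for x in sys.argv[1:]]; go(a[:3],a[3] if len(a)>3 else None)
E
python3 h.py .46 .24 .42 96.3
python3 - <<'E'
from h import *
f=dict(np.load("pics/top0.npz"))
for n,p in dict(sleeve=(184,212),cone=(163,235),oil=(265,120),wedge=(214,121)).items(): print(n,np.round(plane(f,*p,.04),3))
E
```

```text
shift [-2.942 -2.037 -1.579] roll -0.1438 cur yawY 70.42 tcp [0.2092 0.5883 0.2302]
sleeve [0.429 0.184 0.04 ]
cone [0.347 0.241 0.04 ]
oil [ 0.776 -0.044  0.04 ]
wedge [0.752 0.128 0.04 ]
```

```bash
python3 -m pendant '[[1,[-1,-0.68,-1],0],[1,[-1,-0.68,-1],0],[1,[-1,-0.68,-1],0],[1,[-1,-0.68,-1],0],[1,[-1,-0.68,-1],0]]' && python3 -m pendant '[[1,[-1,-0.68,-0.58],0],[1,[-1,-0.68,-0.58],0],[1,[-1,-0.68,-0.58],0],[1,[-1,-0.68,-0.58],0],[1,[-1,-0.68,-0.58],0]]' && python3 -m pendant '[[1,[-0.94,-0.68,0],-0.144],[1,[-0.94,-0.68,0],-0.144],[1,[-0.94,-0.68,0],-0.144],[1,[-0.94,-0.68,0],-0.144],[1,[-0.94,-0.68,0],-0.144],[1,[-0.94,-0.68,0],-0.144]]'
python3 - <<'E'
from h import *
f=get("wrist");cv2.imwrite("pics/w1.png",f["img"][:,:,::-1]);np.savez("pics/w1.npz",**{k:v for k,v in f.items() if k!="s"},tp=f["s"]["tool_pos"],tr=f["s"]["tool_rot"])
print(np.round(f["tool_from_camera"],3).tolist(),f["fx"],f["cx"],f["cy"]);go([.545,.234,.4],96.3)
E
```

```text
time: 0.6
tool_pos: [0.2978, 0.4707, 0.3563]
tool_rot: [0.002, 0.172, 0.985, 0.003]
contact_force: [-0.1, 0.8, 0.7]
gripper_width: 1.001
grasp_force: 0.0
time: 1.1
tool_pos: [0.3815, 0.3544, 0.4206]
tool_rot: [-0.0, 0.171, 0.985, 0.0]
contact_force: [-0.8, 0.6, -0.5]
gripper_width: 1.004
grasp_force: 0.0
time: 1.7
tool_pos: [0.459, 0.2414, 0.4192]
tool_rot: [-0.001, -0.056, 0.998, 0.0]
contact_force: [-0.5, 0.3, -0.0]
gripper_width: 0.997
grasp_force: 0.0
[[0.001, -0.953, -0.304, 0.078], [1.0, 0.001, 0.0, 0.0], [0.0, -0.304, 0.953, -0.143], [0.0, 0.0, 0.0, 1.0]] 297.3186396354542 256.7383709589142 194.14587083487535
shift [-0.706 -0.142  0.162] roll 0.0007 cur yawY 96.42 tcp [0.4589 0.2415 0.4197]
```

View pics/w1.png

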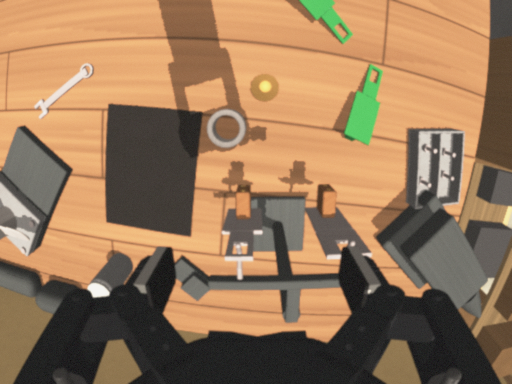

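Wrist view: left gauge grip (243,201), heel (224–262,230) stepping down to a narrower blade with tip (226–253,257); right gauge grip (328,200), straight wide plate to tip (345–370,253). Confirm in a crop.

Run:
```python
import cv2
i=cv2.imread("pics/w1.png")[175:300,205:375];cv2.imwrite("pics/crop2.png",cv2.resize(i,None,fx=4.5,fy=4.5,interpolation=2))
```

```text
(no output)
```

View pics/crop2.png

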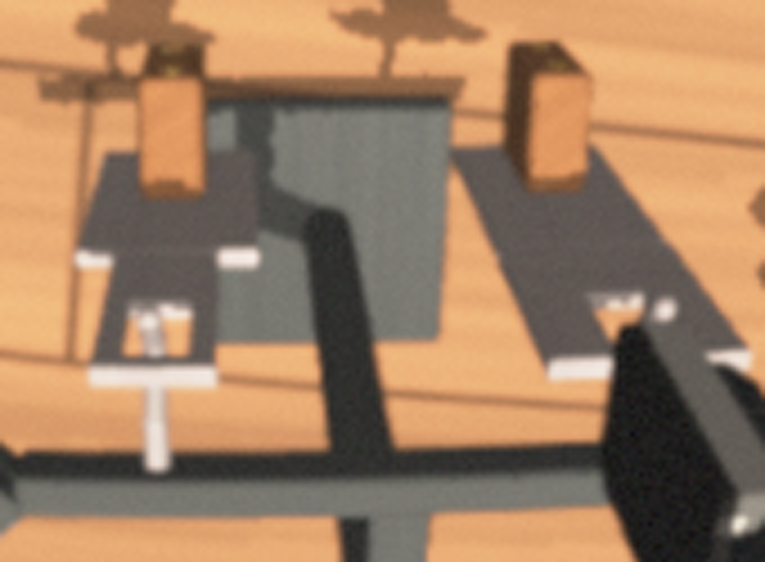

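The left one (crop: shoulders at (77–258,258), narrower blade to tip (90–216,370–386)) has the shouldered blade: this is the gauge. The other has straight sides.

Run:
```python
from h import *
z=dict(np.load("pics/w1.npz")); z["s"]=dict(tool_pos=z["tp"],tool_rot=z["tr"])
P=lambda x,y:(205+x/4.5-.4,175+y/4.5-.4)
for h in(.280,.289,.298):
    a=plane(z,*P(90,378),h);b=plane(z,*P(216,378),h); print(h,"tip",np.round((a+b)/2,4),"width",round(np.linalg.norm(a-b),4))
    a=plane(z,*P(10,497),h);b=plane(z,*P(600,485),h);d=b-a;print(" bar yaw",np.degrees(np.arctan2(d[1],d[0])),np.round(a,3))
for h in(.209,.219,.229):
    a=plane(z,*P(77,254),h);b=plane(z,*P(258,254),h);d=b-a; print(h,"sh",np.round((a+b)/2,4),round(np.linalg.norm(d),4),np.degrees(np.arctan2(d[1],d[0])))
t=dict(np.load("pics/top0.npz"))
print(tri(ray(z,*P(153,378)),ray(t,95+(665-400)/4-.4,115+167/4-.4)))
go([.545,.234,.4],96.3)
```

```text
0.28 tip [0.5455 0.2315 0.28  ] width 0.0306
 bar yaw 97.1527783086388 [0.586 0.198 0.28 ]
0.289 tip [0.5403 0.2316 0.289 ] width 0.0296
 bar yaw 97.15277830863884 [0.579 0.199 0.289]
0.298 tip [0.5351 0.2316 0.298 ] width 0.0286
 bar yaw 97.15277830863879 [0.573 0.2   0.298]
0.209 sh [0.5449 0.2317 0.209 ] 0.0527 96.72229512768543
0.219 sh [0.5403 0.2317 0.219 ] 0.0512 96.72229512768541
0.229 sh [0.5357 0.2318 0.229 ] 0.0497 96.7222951276855
(array([0.53894364, 0.23212534, 0.29206611]), [np.float64(0.0006506987103129002), np.float64(0.0006506987103129328)])
shift [-0.706 -0.142  0.162] roll 0.0007 cur yawY 96.42 tcp [0.4589 0.2415 0.4197]
```

```bash
python3 h.py .54 .2318 .34 96.7
```

```text
shift [-0.664 -0.156  0.662] roll -0.0015 cur yawY 96.42 tcp [0.4589 0.2415 0.4197]
```

```bash
python3 -m pendant '[[1,[-0.664,-0.156,0],0],[1,[-0.664,-0.156,0],0],[1,[-0.664,-0.156,0],0],[1,[-0.664,-0.156,0.66],0],[1,[-0.664,-0.156,0.66],0],[1,[-0.664,-0.156,0.66],0],[1,[-0.664,-0.156,0.66],0]]'; python3 h.py .54 .2318 .276 96.7
python3 - <<'E'
from h import *
f=get("wrist");i=f["img"][170:384,100:420];cv2.imwrite("pics/w2.png",cv2.resize(i,None,fx=2.4,fy=2.4,interpolation=2)[:,:,::-1])
E
```

```text
time: 2.45
tool_pos: [0.5402, 0.2312, 0.3421]
tool_rot: [-0.0, -0.056, 0.998, 0.0]
contact_force: [-0.6, -0.2, 0.5]
gripper_width: 1.001
grasp_force: 0.0
shift [0.001 0.005 0.551] roll -0.0016 cur yawY 96.42 tcp [0.5402 0.2312 0.3421]
```

View pics/w2.png

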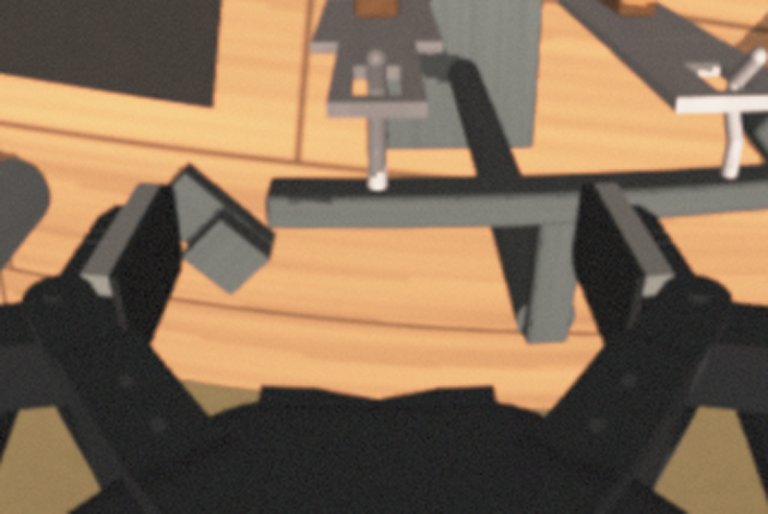

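Second wrist view: gauge tip at crop (328–428,108), centred between the fingers (left pad (150,240), right pad (610,235)), hook wire in its middle. Triangulating it with the first view.

Run:
```python
from h import *
z=dict(np.load("pics/w1.npz")); z["s"]=dict(tool_pos=z["tp"],tool_rot=z["tr"])
P=lambda x,y:(205+x/4.5-.4,175+y/4.5-.4)
f=dict(z);f["s"]=manip.state()
W=lambda x,y:(100+x/2.4-.3,170+y/2.4-.3)
for a,b in(((90,370),(330,102)),((216,370),(428,102)),((95,386),(329,115)),((216,386),(427,115))):
    p,e=tri(ray(z,*P(*a)),ray(f,*W(*b)));print(np.round(p,4),np.round(e,4))
```

```text
[0.5424 0.2169 0.2848] [0.0004 0.0004]
[0.5393 0.2466 0.2842] [0.0004 0.0004]
[0.5475 0.2176 0.2833] [0.0003 0.0003]
[0.5435 0.247  0.2844] [0.0003 0.0003]
```

```bash
python3 -m pendant '[[1,[-0.023,0.006,0],0],[1,[-0.023,0.006,0.3],0],[1,[-0.023,0.006,0.55],0],[1,[-0.023,0.006,0.56],0],[1,[-0.023,0.006,0.56],0]]'; python3 -m pendant '[[0,[0,0,0],0],[0,[0,0,0],0],[0,[0,0,0],0],[0,[0,0,0],0],[0,[0,0,0],0],[0,[0,0,0],0]]'
```

```text
time: 3.0
tool_pos: [0.5442, 0.2314, 0.2759]
tool_rot: [0.001, -0.055, 0.998, 0.0]
contact_force: [-1.1, 0.4, 0.7]
gripper_width: 0.998
grasp_force: 0.0
time: 3.6
tool_pos: [0.5445, 0.2311, 0.2758]
tool_rot: [0.001, -0.055, 0.998, 0.0]
contact_force: [0.4, -0.4, 3.9]
gripper_width: 0.318
grasp_force: 58.9
```

```bash
python3 -m pendant '[[0,[0,0,-0.08],0],[0,[0,0,-0.16],0],[0,[0,0,-0.24],0],[0,[0,0,-0.3],0],[0,[0,0,-0.3],0]]'
python3 - <<'E'
from h import *
f=get("wrist");i=f["img"][130:344,100:420];g=get("side")["img"][60:165,195:295]
cv2.imwrite("pics/w3.png",np.hstack([cv2.resize(i,(598,400),interpolation=2),cv2.resize(g,(200,400))[:, :, :]])[:,:,::-1])
E
```

```text
time: 4.1
tool_pos: [0.5416, 0.2308, 0.3016]
tool_rot: [-0.006, -0.055, 0.998, -0.001]
contact_force: [4.2, 2.8, -26.1]
gripper_width: 0.309
grasp_force: 63.7
```

View pics/w3.png

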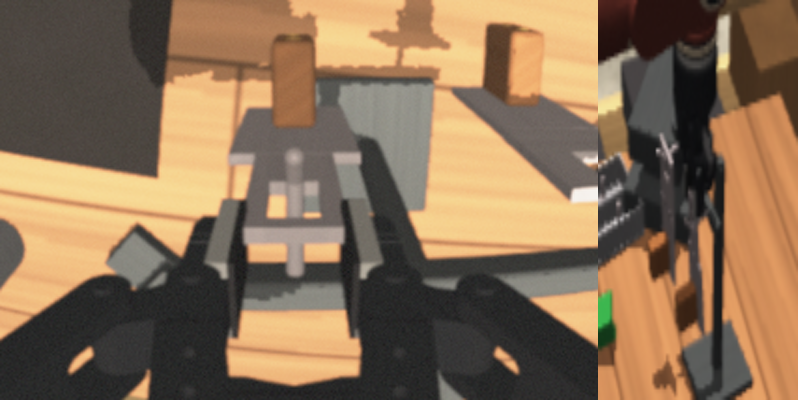

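The wrist picture shows the gauge held by its blade edges (tip bar at (245–345,233)) and the hook wire against the hole's lower end: I lifted too far (26 N). I'll lower it some, then draw it forward.

```bash
python3 -m pendant '[[0,[0,0,0.07],0],[0,[0,0,0.13],0],[0,[0,0,0.13],0],[0,[0,0,0.13],0]]'
```

```text
time: 4.6
tool_pos: [0.5441, 0.2313, 0.2964]
tool_rot: [0.001, -0.055, 0.998, 0.0]
contact_force: [-0.5, 0.1, -3.4]
gripper_width: 0.314
grasp_force: 65.9
```

```bash
python3 -m pendant '[[0,[0.04,0,0],0],[0,[0.08,0,0],0],[0,[0.12,0,0],0],[0,[0.12,0,0],0]]';python3 -m pendant '[[0,[0.04,0,0],0],[0,[0.08,0,0],0],[0,[0.08,0,0],0]]'
```

```text
time: 5.0
tool_pos: [0.5288, 0.2296, 0.2954]
tool_rot: [0.0, -0.055, 0.998, 0.0]
contact_force: [0.4, -1.1, -2.7]
gripper_width: 0.317
grasp_force: 65.9
time: 5.3
tool_pos: [0.5192, 0.2285, 0.2949]
tool_rot: [-0.0, -0.055, 0.998, -0.0]
contact_force: [-0.3, 0.2, -3.4]
gripper_width: 0.307
grasp_force: 65.9
```

```bash
python3 -m pendant '[[0,[0.2,0,-0.1],0],[0,[0.4,0,-0.2],0],[0,[0.6,0,-0.2],0],[0,[0.6,0,-0.2],0]]' && python3 -m pendant '[[0,[0,-0.3,0],0],[0,[0,-0.6,0],0],[0,[0,-1,0],0.0],[0,[0,-1,0],0.0]]'; python3 h.py .452 .032 .2 87.3
```

```text
time: 5.7
tool_pos: [0.4467, 0.2206, 0.3199]
tool_rot: [0.001, -0.056, 0.998, 0.0]
contact_force: [-1.0, -0.4, -3.6]
gripper_width: 0.316
grasp_force: 65.9
time: 6.1
tool_pos: [0.4626, 0.0967, 0.3187]
tool_rot: [0.0, -0.052, 0.999, -0.001]
contact_force: [-0.5, 1.4, -2.9]
gripper_width: 0.315
grasp_force: 65.9
shift [ 0.144 -0.524  0.991] roll 0.0479 cur yawY 95.92 tcp [0.4626 0.0967 0.3187]
```

```bash
python3 -m pendant '[[0,[0.14,-0.3,0.2],0.048],[0,[0.14,-0.52,0.4],0.048],[0,[0.14,-0.52,0.7],0.048],[0,[0.14,-0.52,0.99],0.048],[0,[0.14,-0.52,0.99],0.048],[0,[0.14,-0.52,0.99],0.048]]'; python3 h.py .452 .032 .158 87.3
python3 - <<'E'
from h import *
f=get("wrist");i=f["img"][130:344,100:420];g=get("side")["img"][110:250,190:310]
cv2.imwrite("pics/w4.png",np.hstack([cv2.resize(i,(448,300),interpolation=2),cv2.resize(g,(350,300),interpolation=2)])[:,:,::-1])
E
```

```text
time: 6.7
tool_pos: [0.4517, 0.0377, 0.2001]
tool_rot: [-0.001, 0.02, 1.0, 0.0]
contact_force: [1.8, -0.1, -3.1]
gripper_width: 0.313
grasp_force: 65.9
shift [-0.005 -0.047  0.351] roll 0.0023 cur yawY 87.71 tcp [0.4517 0.0377 0.2001]
```

View pics/w4.png

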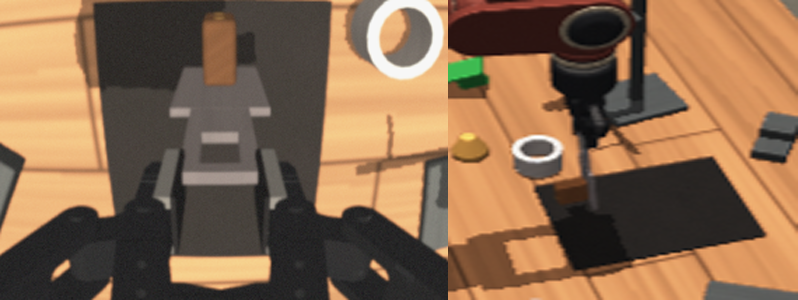

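The gauge hangs upright from the fingers above the mat (left panel: grip (220,45), tip (218,178); sleeve (405,38) clear). Lower to touch.

```bash
python3 -m pendant '[[0,[0,-0.04,0.15],0],[0,[0,-0.04,0.28],0],[0,[0,-0.04,0.34],0],[0,[0,-0.04,0.36],0]]';python3 -m pendant '[[0,[0,0,0.02],0],[0,[0,0,0.04],0],[0,[0,0,0.04],0]]'
```

```text
time: 7.2
tool_pos: [0.4512, 0.0329, 0.1562]
tool_rot: [-0.001, 0.02, 1.0, 0.0]
contact_force: [0.1, -0.4, -2.8]
gripper_width: 0.313
grasp_force: 65.9
time: 7.5
tool_pos: [0.4517, 0.0327, 0.1523]
tool_rot: [0.0, 0.02, 1.0, -0.0]
contact_force: [0.9, 0.0, -3.7]
gripper_width: 0.313
grasp_force: 65.9
```

```bash
python3 -m pendant '[[0,[0,0,0.015],0],[0,[0,0,0.03],0],[0,[0,0,0.03],0]]';python3 -m pendant '[[0,[0,0,0.015],0],[0,[0,0,0.03],0],[0,[0,0,0.03],0]]'
```

```text
time: 7.8
tool_pos: [0.4535, 0.0324, 0.1513]
tool_rot: [0.003, 0.02, 1.0, -0.0]
contact_force: [0.5, -0.5, 5.3]
gripper_width: 0.312
grasp_force: 66.7
time: 8.1
tool_pos: [0.4559, 0.0323, 0.1512]
tool_rot: [0.006, 0.02, 1.0, -0.0]
contact_force: [-1.2, 0.0, 15.7]
gripper_width: 0.313
grasp_force: 67.7
```

```bash
python3 -m pendant '[[0,[-0.08,0,-0.02],0],[0,[-0.165,0,-0.03],0],[0,[-0.25,0,-0.02],0],[0,[-0.328,0,-0.01],0],[0,[-0.41,0,0.01],0],[0,[-0.487,0,0.034],0],[0,[-0.56,0,0.07],0],[0,[-0.636,0,0.104],0],[0,[-0.636,0,0.104],0]]'
python3 - <<'E'
from h import *
i=get("wrist")["img"][130:344,100:420];g=get("side")["img"][110:250,190:310]
cv2.imwrite("pics/w5.png",np.hstack([cv2.resize(i,(448,300),interpolation=2),cv2.resize(g,(350,300),interpolation=2)])[:,:,::-1])
E
```

```text
time: 9.0
tool_pos: [0.5302, 0.0294, 0.1333]
tool_rot: [0.001, 0.02, 1.0, 0.0]
contact_force: [0.5, -0.4, 6.1]
gripper_width: 0.314
grasp_force: 69.3
```

View pics/w5.png

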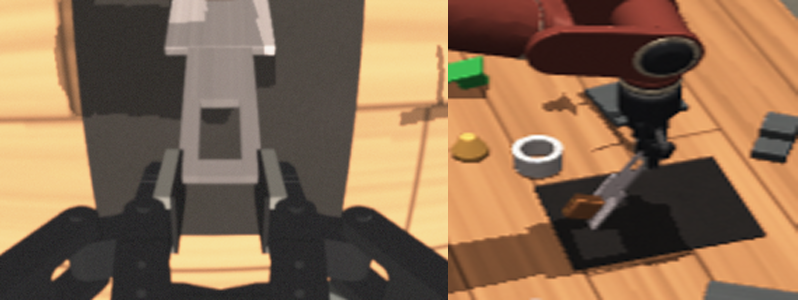

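The gauge has tipped about 30° on its heel, blade away (left panel: tip (220,180); side: grip (583,205) turning upward). Continue the arc.

```bash
python3 -m pendant '[[0,[-0.13,0,0.09],0],[0,[-0.266,0,0.2],0],[0,[-0.371,0,0.312],0],[0,[-0.472,0,0.458],0],[0,[-0.547,0,0.604],0],[0,[-0.603,0,0.758],0],[0,[-0.603,0,0.758],0]]'
```

```text
time: 9.8
tool_pos: [0.5997, 0.0265, 0.0383]
tool_rot: [-0.002, 0.02, 1.0, 0.0]
contact_force: [1.7, -0.9, 0.5]
gripper_width: 0.314
grasp_force: 58.9
```

```bash
python3 -m pendant '[[0,[-0.02,0,0.1],0],[0,[-0.04,0,0.19],0],[0,[-0.045,0,0.23],0],[0,[-0.045,0,0.23],0]]'; python3 -m pendant '[[0,[0,0,0.02],0],[0,[0,0,0.04],0],[0,[0,0,0.04],0]]'
```

```text
time: 10.2
tool_pos: [0.6049, 0.0264, 0.0129]
tool_rot: [-0.001, 0.02, 1.0, 0.0]
contact_force: [1.0, -0.7, -0.4]
gripper_width: 0.313
grasp_force: 58.9
time: 10.5
tool_pos: [0.6054, 0.0265, 0.009]
tool_rot: [-0.0, 0.02, 1.0, 0.0]
contact_force: [-0.5, -0.7, -0.6]
gripper_width: 0.311
grasp_force: 58.9
```

```bash
python3 -m pendant '[[0,[0,0,0.02],0],[0,[0,0,0.035],0],[0,[0,0,0.035],0]]'; python3 -m pendant '[[0,[0,0,0.01],0],[0,[0,0,0.02],0],[0,[0,0,0.02],0]]'
```

```text
time: 10.8
tool_pos: [0.6058, 0.0265, 0.0049]
tool_rot: [0.0, 0.02, 1.0, 0.0]
contact_force: [1.2, 0.5, 0.5]
gripper_width: 0.312
grasp_force: 58.9
time: 11.1
tool_pos: [0.6059, 0.0265, 0.004]
tool_rot: [-0.0, 0.02, 1.0, 0.0]
contact_force: [-3.7, 0.3, 7.9]
gripper_width: 0.314
grasp_force: 63.1
```

```bash
python3 -m pendant '[[0.4,[0,0,-0.01],0],[0.5,[0,0,-0.01],0],[0.6,[0,0,-0.01],0],[0.7,[0,0,-0.01],0],[0.7,[0,0,-0.01],0]]' && python3 -m pendant '[[1,[0,0,-0.2],0],[1,[0,0,-0.5],0],[1,[0.4,0,-1],0],[1,[0.7,0,-1],0],[1,[0.7,0,-1],0],[1,[0.7,0,-1],0]]'
python3 - <<'E'
from h import *
f=get("wrist");np.savez("pics/w6.npz",**{k:v for k,v in f.items() if k!="s"},tp=f["s"]["tool_pos"],tr=f["s"]["tool_rot"])
t=get("top");np.savez("pics/t6.npz",**{k:v for k,v in t.items() if k!="s"})
s=get("side");np.savez("pics/s6.npz",**{k:v for k,v in s.items() if k!="s"})
hsv=cv2.cvtColor(f["img"],cv2.COLOR_RGB2HSV)
# mat polygon in wrist: dark pixels; wood inside mat
m=((hsv[...,1]>110)&(hsv[...,0]<20)&(hsv[...,2]>60)).astype(np.uint8)
k,l,st,c=cv2.connectedComponentsWithStats(m)
for i in range(1,k):
    if 100<st[i,4]<6000: print("wood",st[i],np.round(c[i],1),np.round(plane(f,*c[i],.049),4))
E
```

```text
time: 11.6
tool_pos: [0.6053, 0.0264, 0.0034]
tool_rot: [-0.0, 0.02, 1.0, -0.0]
contact_force: [-0.1, 0.7, -0.1]
gripper_width: 0.698
grasp_force: 0.0
time: 12.2
tool_pos: [0.5212, 0.0299, 0.1243]
tool_rot: [0.001, 0.02, 1.0, -0.0]
contact_force: [0.7, 0.1, 0.2]
gripper_width: 0.998
grasp_force: 0.0
wood [   0    0   78   70 3089] [29.4 24.9] [ 0.3457 -0.1667  0.049 ]
wood [415  73  18  40 471] [423.4  92.4] [0.4323 0.1669 0.049 ]
wood [ 245  113   25   57 1401] [257.  141.1] [0.4716 0.0322 0.049 ]
wood [ 451  283   61  101 2772] [491.3 328.2] [0.717  0.3429 0.049 ]
wood [ 162  298  190   45 1253] [257.4 324.9] [0.6457 0.0259 0.049 ]
wood [  93  339   49   45 1386] [116.6 366.2] [ 0.7297 -0.152   0.049 ]
wood [ 375  339   47   45 1412] [397.5 364.1] [0.7387 0.1948 0.049 ]
```

Run:
```python
from h import *
t=dict(np.load("pics/t6.npz"))
for n,p,h in(("FL",(292,190),.03),("FR",(334,222),.03),("axis",(357,150),.17)): print(n,np.round(plane(t,*p,h),4))
w=dict(np.load("pics/w6.npz"));w["s"]=dict(tool_pos=w["tp"],tool_rot=w["tr"])
hsv=cv2.cvtColor(w["img"],cv2.COLOR_RGB2HSV);m=((hsv[...,1]>110)&(hsv[...,0]<20)&(hsv[...,2]>60)).astype(np.uint8)
l=cv2.connectedComponents(m)[1];cn=max(cv2.findContours((l==l[141,257]).astype(np.uint8),0,1)[0],key=cv2.contourArea)
ap=cv2.approxPolyDP(cn,2.5,True)[:,0];print(ap.tolist());print(np.round([plane(w,*p,.049) for p in ap],4).tolist())
print(w["img"].max(2)[105:180:3,257].tolist())
go([.47,.03,.15])
# gauge steel: brighter grey on black mat, below z .009
g=((hsv[...,1]<60)&(hsv[...,2]>75)).astype(np.uint8);g[:,:190]=0;g[:,330:]=0;g[320:]=0;g[:90]=0
k,l,st,c=cv2.connectedComponentsWithStats(g)
for i in range(1,k):
  if st[i,4]>80:
    cn=max(cv2.findContours((l==i).astype(np.uint8),0,1)[0],key=cv2.contourArea);ap=cv2.approxPolyDP(cn,3,True)[:,0]
    print(st[i],ap.tolist(),np.round([plane(w,*p,.009)[:2] for p in ap],4).tolist())
```

```text
FL [ 0.546  -0.1597  0.03  ]
FR [ 0.4549 -0.3073  0.03  ]
axis [ 0.6629 -0.338   0.17  ]
[[249, 113], [245, 116], [245, 165], [247, 169], [267, 169], [269, 116], [266, 113]]
[[0.4506, 0.0272, 0.049], [0.4527, 0.0242, 0.049], [0.4893, 0.0225, 0.049], [0.4924, 0.0239, 0.049], [0.493, 0.0389, 0.049], [0.4534, 0.0416, 0.049], [0.4511, 0.0395, 0.049]]
[206, 205, 182, 138, 173, 173, 226, 229, 230, 193, 174, 174, 173, 171, 172, 171, 172, 225, 226, 224, 168, 162, 162, 195, 192]
shift [ 0.434 -0.015 -0.226] roll 0 cur yawY 87.69 tcp [0.522  0.0297 0.1228]
[  190    90   140   218 23204] [[191, 90], [190, 132], [226, 135], [228, 201], [240, 203], [240, 219], [190, 217], [190, 305], [329, 305], [329, 91], [272, 90], [270, 102], [244, 102], [240, 90]] [[0.4288, -0.0232], [0.4658, -0.0265], [0.4704, 0.0053], [0.531, 0.0032], [0.5334, 0.0142], [0.5493, 0.0132], [0.5458, -0.0345], [0.6524, -0.0496], [0.6589, 0.1057], [0.434, 0.0961], [0.4329, 0.0465], [0.4433, 0.0444], [0.4424, 0.0222], [0.4318, 0.0193]]
```

```bash
python3 -m pendant '[[1,[0,0,-0.5],0],[1,[0,-0.5,-0.75],0],[1,[0,-0.9,-0.75],0],[1,[0,-1,-0.75],0],[1,[0,-1,-0.75],0]]' && python3 -m pendant '[[1,[0,-0.4,0],0],[1,[0,-0.8,0],0],[1,[0,-1,0],0],[1,[0,-1,0],0]]'; python3 h.py .543 -.26 .2 58.4
```

```text
time: 12.85
tool_pos: [0.5178, -0.0936, 0.2137]
tool_rot: [0.0, 0.022, 1.0, -0.0]
contact_force: [0.3, 0.0, -1.0]
gripper_width: 0.999
grasp_force: 0.0
time: 13.25
tool_pos: [0.5121, -0.2122, 0.2121]
tool_rot: [-0.001, 0.022, 1.0, 0.0]
contact_force: [-0.0, 0.3, -0.7]
gripper_width: 1.002
grasp_force: 0.0
shift [-0.275 -0.387  0.1  ] roll 0.1617 cur yawY 87.5 tcp [ 0.5121 -0.2122  0.2121]
```

```bash
python3 -m pendant '[[1,[-0.27,-0.39,0.1],0.16],[1,[-0.27,-0.39,0.1],0.16],[1,[-0.27,-0.39,0.1],0.16],[1,[-0.27,-0.39,0.1],0.16],[1,[-0.27,-0.39,0.1],0.16],[1,[-0.27,-0.39,0.1],0.16]]'
python3 - <<'E'
from h import *
f=get("wrist");np.savez("pics/w7.npz",**{k:v for k,v in f.items() if k!="s"},tp=f["s"]["tool_pos"],tr=f["s"]["tool_rot"])
a=cv2.resize(f["img"][80:320,110:400],(725,600),interpolation=2)[:,:500+0]
w=np.load("pics/w6.npz")["img"][90:310,190:325]
a=cv2.resize(f["img"][90:300,150:365],(537,525),interpolation=2)
b=cv2.resize(w,(258,420),interpolation=2);b=np.vstack([b,np.zeros((105,258,3),np.uint8)])
cv2.imwrite("pics/w7.png",np.hstack([a,b])[:,:,::-1]);go([.6,-.3,.1],58.4)
E
```

```text
time: 13.85
tool_pos: [0.5428, -0.2569, 0.2008]
tool_rot: [-0.001, 0.267, 0.964, 0.0]
contact_force: [-0.5, 0.2, -0.4]
gripper_width: 0.999
grasp_force: 0.0
shift [-0.594 -0.061  0.842] roll 0.0034 cur yawY 59.02 tcp [ 0.5428 -0.2571  0.2011]
```

View pics/w7.png

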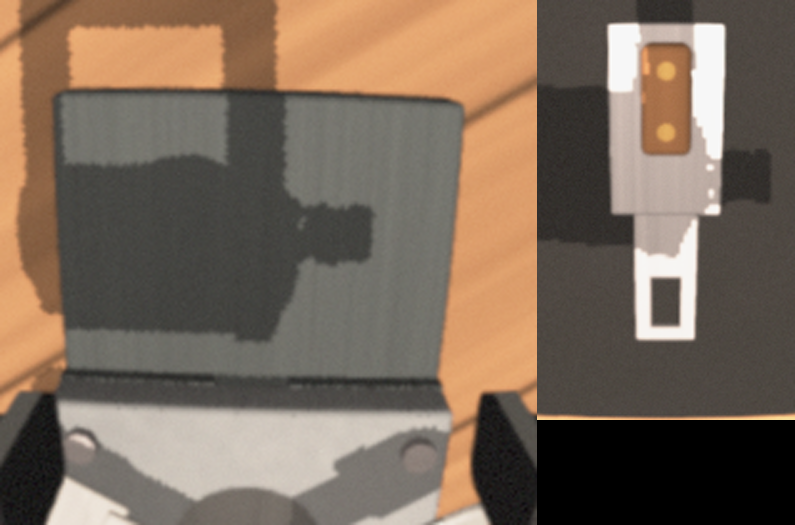

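Right panel: the gauge lies flat on the mat, grip up, blade forward. Left panel: ledge front corners (55,92),(463,100); face foot (66,372)–(440,380), slot mouth between the dark lines at x 215–290, centre (252,378); propeller blades lie behind the face.

Run:
```python
from h import *
w=dict(np.load("pics/w7.npz"));w["s"]=dict(tool_pos=w["tp"],tool_rot=w["tr"]);t=dict(np.load("pics/t6.npz"))
P=lambda x,y:(150+x/2.498-.3,90+y/2.5-.3)
for a,b in(((55,92),(292,190)),((463,100),(334,222))): print("tri",np.round(tri(ray(w,*P(*a)),ray(t,*b))[0],4))
Q={n:plane(w,*P(*p),.03) for n,p in dict(FA=(56,91),FB=(462,101),MA=(66,375),MB=(440,383),sA=(215,379),sB=(290,380)).items()}
for n in Q: print(n,np.round(Q[n],4))
ang=lambda d:np.degrees(np.arctan2(d[1],d[0]))
print("front y yaw",ang(Q["FB"]-Q["FA"]),np.linalg.norm(Q["FB"]-Q["FA"]),"mouth",ang(Q["MB"]-Q["MA"]),np.linalg.norm(Q["MB"]-Q["MA"]),"slot w",np.linalg.norm(Q["sA"]-Q["sB"]))
fm=(Q["FA"]+Q["FB"])/2;mm=(Q["MA"]+Q["MB"])/2;sm=(Q["sA"]+Q["sB"])/2
print("mid front",fm,"mid mouth",mm,"slot",sm,"x yaw",ang(mm-fm),np.linalg.norm(mm-fm))
# gauge
w=dict(np.load("pics/w6.npz"));w["s"]=dict(tool_pos=w["tp"],tool_rot=w["tr"])
G=lambda x,y:(190+(x-537)/1.911-.25,90+y/1.909-.25)
for n,p in dict(heelL=(608,24),heelR=(726,24),shL=(611,214),shR=(720,214),tipL=(635,340),tipR=(695,340)).items(): print(n,np.round(plane(w,*G(*p),.009),4))
for n,p in dict(g1=(641,45),g2=(692,45),g3=(641,154),g4=(692,154)).items(): print(n,np.round(plane(w,*G(*p),.049),4))
```

```text
tri [ 0.4677 -0.1588  0.4529]
tri [ 0.41   -0.2413  0.489 ]
FA [ 0.4486 -0.3066  0.03  ]
FB [ 0.5423 -0.159   0.03  ]
MA [ 0.5608 -0.3808  0.03  ]
MB [ 0.6567 -0.2282  0.03  ]
sA [ 0.5986 -0.319   0.03  ]
sB [ 0.6172 -0.2889  0.03  ]
front y yaw 57.58525471236941 0.17488092321176057 mouth 57.85644826023927 0.1802079547374086 slot w 0.03536013977493415
mid front [ 0.49543032 -0.23280824  0.03      ] mid mouth [ 0.60878645 -0.30450252  0.03      ] slot [ 0.60790065 -0.30398067  0.03      ] x yaw -32.31210070419765 0.134125617143506
heelL [0.4419 0.0076 0.009 ]
heelR [0.4439 0.0604 0.009 ]
shL [0.5318 0.0036 0.009 ]
shR [0.5339 0.0561 0.009 ]
tipL [0.6032 0.0109 0.009 ]
tipR [0.6044 0.0427 0.009 ]
g1 [0.4507 0.0237 0.049 ]
g2 [0.4515 0.043  0.049 ]
g3 [0.4934 0.0217 0.049 ]
g4 [0.4942 0.0418 0.049 ]
```

Run:
```python
from h import *
w=dict(np.load("pics/w7.npz"));w["s"]=dict(tool_pos=w["tp"],tool_rot=w["tr"])
P=lambda x,y:(150+x/2.498-.3,90+y/2.5-.3)
M=np.array([.608,-.3042]);a=np.radians(-32.2);ex=np.array([np.cos(a),np.sin(a)]);ey=np.array([-ex[1],ex[0]])
for p in((65,480),(130,525),(5,520),(470,520),(250,488)):
    for h in(.1,.13):
        d=plane(w,*P(*p),h)[:2]-M;print(p,h,np.round([d@ex,d@ey],3))
go([.4665,.0329,.15],87.44)
```

```text
(65, 480) 0.1 [ 0.013 -0.074]
(65, 480) 0.13 [-0.008 -0.065]
(130, 525) 0.1 [ 0.034 -0.049]
(130, 525) 0.13 [ 0.011 -0.042]
(5, 520) 0.1 [ 0.037 -0.104]
(5, 520) 0.13 [ 0.013 -0.091]
(470, 520) 0.1 [0.03  0.093]
(470, 520) 0.13 [0.007 0.082]
(250, 488) 0.1 [0.013 0.001]
(250, 488) 0.13 [-0.008  0.001]
shift [1.789 1.745 0.428] roll -0.1579 cur yawY 59.02 tcp [ 0.5428 -0.2571  0.2011]
```

```bash
python3 -m pendant '[[1,[0.3,0.3,0],0],[1,[0.6,0.6,0],0],[1,[0.9,0.87,0],0],[1,[0.9,0.87,0],0]]' && python3 -m pendant '[[1,[0.3,0.3,0],-0.158],[1,[0.6,0.6,0],-0.158],[1,[0.89,0.87,0.3],-0.158],[1,[0.89,0.87,0.4],-0.158],[1,[0.89,0.87,0.4],-0.158],[1,[0.89,0.87,0.4],-0.158]]'; python3 h.py .4665 .0329 .018 87.44
```

```text
time: 14.3
tool_pos: [0.5025, -0.1081, 0.2012]
tool_rot: [-0.001, 0.265, 0.964, 0.001]
contact_force: [0.8, -0.4, -0.1]
gripper_width: 0.999
grasp_force: 0.0
time: 14.9
tool_pos: [0.4667, 0.0314, 0.154]
tool_rot: [0.0, 0.024, 1.0, -0.0]
contact_force: [0.0, -1.2, 0.4]
gripper_width: 1.002
grasp_force: 0.0
shift [0.002 0.013 1.134] roll -0.0007 cur yawY 87.31 tcp [0.4667 0.0314 0.154 ]
```

```bash
python3 -m pendant '[[1,[0,0.012,0.3],0],[1,[0,0.012,0.6],0],[1,[0,0.012,0.85],0],[1,[0,0.012,1],0],[1,[0,0.012,1],0]]' && python3 -m pendant '[[1,[0,0,0.07],0],[1,[0,0,0.13],0],[1,[0,0,0.13],0]]' && python3 -m pendant '[[0,[0,0,0],0],[0,[0,0,0],0],[0,[0,0,0],0],[0,[0,0,0],0],[0,[0,0,0],0],[0,[0,0,0],0],[0,[0,0,0],0]]'
```

```text
time: 15.4
tool_pos: [0.4656, 0.032, 0.0322]
tool_rot: [-0.002, 0.024, 1.0, 0.0]
contact_force: [-0.2, 0.1, -0.6]
gripper_width: 0.996
grasp_force: 0.0
time: 15.7
tool_pos: [0.4668, 0.0328, 0.0182]
tool_rot: [0.0, 0.024, 1.0, -0.0]
contact_force: [0.2, 0.5, -0.3]
gripper_width: 0.997
grasp_force: 0.0
time: 16.4
tool_pos: [0.4668, 0.0331, 0.0185]
tool_rot: [0.0, 0.023, 1.0, 0.0]
contact_force: [-0.1, 1.0, 2.7]
gripper_width: 0.225
grasp_force: 59.4
```

```bash
python3 -m pendant '[[0,[0,0,-0.2],0],[0,[0,0,-0.5],0],[0,[0,-0.3,-0.7],0],[0,[0,-0.6,-0.7],0],[0,[0,-0.9,-0.7],0],[0,[0,-1,-0.7],0],[0,[0,-1,-0.7],0]]'; python3 h.py .4811 -.2243 .08 57.8
```

```text
time: 17.1
tool_pos: [0.4599, -0.0877, 0.101]
tool_rot: [-0.001, 0.025, 1.0, 0.0]
contact_force: [-0.1, -0.3, -3.9]
gripper_width: 0.225
grasp_force: 59.9
shift [-0.233 -1.129  0.174] roll 0.1632 cur yawY 87.17 tcp [ 0.4599 -0.0877  0.101 ]
```

```bash
python3 -m pendant '[[0,[0,-0.3,0],0.04],[0,[-0.1,-0.6,0],0.08],[0,[-0.2,-0.9,0],0.12],[0,[-0.23,-1,0],0.163],[0,[-0.23,-1,0],0.163],[0,[-0.23,-1,0],0.163]]'; python3 h.py .4811 -.2243 .06 57.8
```

```text
time: 17.7
tool_pos: [0.4824, -0.2063, 0.1009]
tool_rot: [-0.001, 0.274, 0.962, 0.001]
contact_force: [0.2, 0.3, -3.5]
gripper_width: 0.22
grasp_force: 60.4
shift [-0.071 -0.133  0.341] roll 0.0021 cur yawY 58.17 tcp [ 0.4824 -0.2063  0.1009]
```

```bash
python3 -m pendant '[[0,[-0.07,-0.13,0.1],0.002],[0,[-0.07,-0.13,0.2],0.002],[0,[-0.07,-0.13,0.34],0.002],[0,[-0.07,-0.13,0.39],0.002],[0,[-0.07,-0.13,0.39],0.002]]'; python3 h.py .4811 -.2243 .0455 57.8
python3 - <<'E'
from h import *
f=get("wrist");np.savez("pics/w8.npz",**{k:v for k,v in f.items() if k!="s"},tp=f["s"]["tool_pos"],tr=f["s"]["tool_rot"])
M=np.array([.608,-.3042]);a=np.radians(-32.2);ex=np.array([np.cos(a),np.sin(a)]);ey=np.array([-ex[1],ex[0]])
def pix(p): # project world to fisheye
    s=f["s"];T=np.array(f["tool_from_camera"]);c=T[:3,:3].T@(q(s["tool_rot"]).inv().apply(p-s["tool_pos"])-T[:3,3])
    t=np.arctan2(np.hypot(c[0],c[1]),c[2]);n=np.hypot(c[0],c[1]);return f["cx"]+f["fx"]*t*c[0]/n,f["cy"]+f["fy"]*t*c[1]/n
# rectified top view of ledge plane: x -40..20 mm, y -60..60, 0.25 mm/px
for nm,z in(("led",.03),("blade",.0425)):
    xs=np.arange(-.06,.02,.001);ys=np.arange(-.06,.0601,.001)
    mp=np.array([[pix(np.r_[M+x*ex+y*ey,z]) for y in ys] for x in xs],np.float32)
    im=cv2.remap(cv2.cvtColor(f["img"],cv2.COLOR_RGB2GRAY),mp[...,0],mp[...,1],1)
    np.save(f"pics/{nm}.npy",im)
    print(nm)
    for i in range(0,80,4): print(round(xs[i]*1e3),im[i,::3].tolist())
E
```

```text
time: 18.2
tool_pos: [0.4805, -0.2236, 0.0534]
tool_rot: [-0.002, 0.278, 0.961, 0.001]
contact_force: [0.3, 0.4, -3.3]
gripper_width: 0.221
grasp_force: 60.4
shift [-0.008 -0.002  0.066] roll -0.0003 cur yawY 57.74 tcp [ 0.4805 -0.2236  0.0534]
led
-60 [38, 57, 30, 29, 32, 33, 41, 44, 32, 28, 34, 29, 33, 26, 28, 31, 28, 27, 30, 26, 28, 29, 26, 31, 31, 34, 28, 24, 30, 31, 31, 28, 34, 41, 43, 33, 32, 33, 32, 49, 45]
-56 [108, 38, 33, 32, 33, 34, 36, 41, 33, 30, 31, 28, 31, 30, 29, 30, 31, 35, 29, 33, 32, 33, 32, 27, 30, 28, 31, 29, 31, 33, 29, 32, 32, 37, 40, 33, 30, 31, 32, 30, 108]
-52 [101, 32, 33, 31, 31, 32, 32, 31, 30, 31, 33, 33, 33, 31, 32, 32, 29, 28, 33, 30, 31, 33, 32, 31, 31, 28, 31, 30, 35, 34, 32, 29, 29, 33, 30, 32, 31, 32, 32, 34, 90]
-48 [55, 32, 31, 33, 31, 28, 32, 33, 34, 34, 31, 30, 31, 32, 31, 35, 29, 32, 30, 33, 30, 34, 27, 35, 32, 29, 27, 34, 29, 31, 31, 33, 25, 27, 30, 34, 31, 30, 31, 32, 46]
-44 [31, 32, 34, 30, 32, 33, 32, 31, 31, 33, 30, 30, 32, 32, 34, 32, 32, 31, 31, 34, 28, 35, 30, 33, 30, 33, 23, 33, 31, 29, 34, 27, 27, 33, 29, 30, 33, 32, 24, 33, 32]
-40
[... 4700 characters left out ...]
0, 0, 0, 0, 0, 0, 0, 0, 0, 0, 0, 0, 0, 0, 0, 0, 0, 0, 0, 0, 0, 0, 0]
0 [0, 0, 0, 0, 0, 0, 0, 0, 0, 0, 0, 0, 0, 0, 0, 0, 0, 0, 0, 0, 0, 0, 0, 0, 0, 0, 0, 0, 0, 0, 0, 0, 0, 0, 0, 0, 0, 0, 0, 0, 0]
4 [0, 0, 0, 0, 0, 0, 0, 0, 0, 0, 0, 0, 0, 0, 0, 0, 0, 0, 0, 0, 0, 0, 0, 0, 0, 0, 0, 0, 0, 0, 0, 0, 0, 0, 0, 0, 0, 0, 0, 0, 0]
8 [0, 0, 0, 0, 0, 0, 0, 0, 0, 0, 0, 0, 0, 0, 0, 0, 0, 0, 0, 0, 0, 0, 0, 0, 0, 0, 0, 0, 0, 0, 0, 0, 0, 0, 0, 0, 0, 0, 0, 0, 0]
12 [0, 0, 0, 0, 0, 0, 0, 0, 0, 0, 0, 0, 0, 0, 0, 0, 0, 0, 0, 0, 0, 0, 0, 0, 0, 0, 0, 0, 0, 0, 0, 0, 0, 0, 0, 0, 0, 0, 0, 0, 0]
16 [0, 0, 0, 0, 0, 0, 0, 0, 0, 0, 0, 0, 0, 0, 0, 0, 0, 0, 0, 0, 0, 0, 0, 0, 0, 0, 0, 0, 0, 0, 0, 0, 0, 0, 0, 0, 0, 0, 0, 0, 0]
```

```bash
python3 -m pendant '[[0,[0,0,0.03],0],[0,[0,0,0.05],0],[0,[0,0,0.06],0],[0,[0,0,0.06],0]]'; python3 -m pendant '[[0,[0,0,0.01],0],[0,[0,0,0.02],0],[0,[0,0,0.02],0]]'
```

```text
time: 18.65
tool_pos: [0.4817, -0.2256, 0.0481]
tool_rot: [-0.0, 0.279, 0.96, 0.0]
contact_force: [0.4, -0.3, -3.3]
gripper_width: 0.226
grasp_force: 60.4
time: 18.95
tool_pos: [0.4816, -0.2256, 0.0455]
tool_rot: [-0.0, 0.279, 0.96, 0.0]
contact_force: [-0.2, 0.4, -4.1]
gripper_width: 0.226
grasp_force: 60.4
```

```bash
python3 -m pendant '[[0,[0,0.006,0.01],0],[0,[0,0.006,0.015],0],[0,[0,0.006,0.015],0]]'; python3 h.py .60885 -.3037 .0445 57.8
```

```text
time: 19.25
tool_pos: [0.4823, -0.2251, 0.0445]
tool_rot: [0.0, 0.279, 0.96, -0.0]
contact_force: [-2.6, 1.2, 1.2]
gripper_width: 0.225
grasp_force: 61.2
shift [-1.241  0.011  0.   ] roll -0.0009 cur yawY 57.64 tcp [ 0.4823 -0.2251  0.0445]
```

```bash
python3 -m pendant '[[0,[-0.05,0.004,0],0],[0,[-0.1,0.004,0],0],[0,[-0.15,0.004,0],0],[0,[-0.2,0.004,0],0],[0,[-0.2,0.004,0],0]]'; python3 h.py .608 -.3042 .0445 57.8
```

```text
time: 19.75
tool_pos: [0.5042, -0.2385, 0.0445]
tool_rot: [0.001, 0.279, 0.96, -0.0]
contact_force: [1.7, -0.6, 1.6]
gripper_width: 0.223
grasp_force: 61.2
shift [-1.024  0.     0.003] roll -0.0009 cur yawY 57.63 tcp [ 0.5042 -0.2385  0.0445]
```

```bash
python3 -m pendant '[[0,[-0.06,0,0],0],[0,[-0.12,0,0],0],[0,[-0.18,0,0],0],[0,[-0.24,0,0],0],[0,[-0.3,0,0],0],[0,[-0.36,0,0],0],[0,[-0.4,0,0],0],[0,[-0.4,0,0],0]]'; python3 h.py .608 -.3042 .0445 57.8
```

```text
time: 20.55
tool_pos: [0.5441, -0.2637, 0.0445]
tool_rot: [0.001, 0.279, 0.96, -0.0]
contact_force: [-0.3, 0.6, 3.7]
gripper_width: 0.227
grasp_force: 61.5
shift [-0.63   0.     0.001] roll -0.0009 cur yawY 57.63 tcp [ 0.5441 -0.2637  0.0445]
```

```bash
python3 -m pendant '[[0,[-0.03,0,0],0],[0,[-0.05,0,0],0],[0,[-0.07,0,0],0],[0,[-0.07,0,0],0]]'; python3 -m pendant '[[0,[-0.01,0,0],0],[0,[-0.02,0,0],0],[0,[-0.02,0,0],0]]';  python3 -m pendant '[[0,[-0.01,0,0],0],[0,[-0.02,0,0],0],[0,[-0.02,0,0],0]]'
```

```text
time: 20.95
tool_pos: [0.5497, -0.2671, 0.0445]
tool_rot: [-0.001, 0.279, 0.96, 0.0]
contact_force: [-6.4, 4.0, 9.0]
gripper_width: 0.221
grasp_force: 62.1
time: 21.25
tool_pos: [0.5497, -0.2671, 0.0445]
tool_rot: [-0.004, 0.279, 0.96, 0.001]
contact_force: [-16.1, 10.0, 15.9]
gripper_width: 0.222
grasp_force: 63.4
time: 21.55
tool_pos: [0.5497, -0.2671, 0.0444]
tool_rot: [-0.007, 0.278, 0.96, 0.002]
contact_force: [-24.4, 13.5, 23.5]
gripper_width: 0.223
grasp_force: 64.4
```

```bash
python3 -m pendant '[[0,[0.02,0,0],0],[0,[0.045,0,0],0],[0,[0.045,0,0],0]]' && python3 -m pendant '[[0.3,[0,0,0],0],[0.4,[0,0,0],0],[0.5,[0,0,0],0],[0.6,[0,0,0],0],[0.6,[0,0,0],0]]' && python3 -m pendant '[[0.6,[0,0,-0.1],0],[0.6,[0,0,-0.25],0],[0.6,[0,0,-0.4],0],[0.6,[0.3,0,-0.6],0],[0.6,[0.6,0,-0.9],0],[0.6,[1,0,-1],0],[0.6,[1,0,-1],0],[0.6,[1,0,-1],0]]'
python3 - <<'E'
from h import *
w=get("wrist")
hsv=cv2.cvtColor(w["img"],cv2.COLOR_RGB2HSV)
M=np.array([.608,-.3042]);a=np.radians(-32.2);ex=np.array([np.cos(a),np.sin(a)]);ey=np.array([-ex[1],ex[0]])
f=w
def pix(p):
    s=f["s"];T=np.array(f["tool_from_camera"]);c=T[:3,:3].T@(q(s["tool_rot"]).inv().apply(p-s["tool_pos"])-T[:3,3])
    t=np.arctan2(np.hypot(c[0],c[1]),c[2]);n=np.hypot(c[0],c[1]);return f["cx"]+f["fx"]*t*c[0]/n,f["cy"]+f["fy"]*t*c[1]/n
ys=np.arange(-.04,.0401,.004)
for x in np.arange(-.11,.013,.004):
    r=[]
    for y in ys:
        u,v=pix(np.r_[M+x*ex+y*ey,.035]);u,v=int(round(u)),int(round(v));r.append(int(w["img"][v,u].max()) if 0<=u<512 and 0<=v<384 else -1)
    print(round(x*1e3),r)
E
```

```text
time: 21.85
tool_pos: [0.5497, -0.2671, 0.0445]
tool_rot: [0.0, 0.279, 0.96, 0.0]
contact_force: [-2.3, 1.6, 6.3]
gripper_width: 0.227
grasp_force: 61.8
time: 22.35
tool_pos: [0.5498, -0.2674, 0.0437]
tool_rot: [-0.0, 0.279, 0.96, -0.0]
contact_force: [-0.4, 0.7, 0.1]
gripper_width: 0.6
grasp_force: 0.0
time: 23.15
tool_pos: [0.4484, -0.203, 0.1654]
tool_rot: [0.002, 0.279, 0.96, -0.001]
contact_force: [-0.2, -0.4, -0.5]
gripper_width: 0.6
grasp_force: 0.0
-110 [123, 118, 120, 120, 119, 116, 120, 117, 121, 121, 120, 117, 119, 119, 119, 119, 116, 118, 119, 117, 116]
-106 [122, 117, 118, 118, 117, 116, 119, 118, 120, 120, 116, 115, 120, 116, 120, 122, 118, 117, 119, 117, 120]
-102 [119, 121, 118, 121, 116, 120, 119, 118, 119, 118, 119, 116, 122, 120, 119, 121, 119, 117, 121, 117, 117]
-98 [119, 120, 121, 116, 118, 113, 119, 115, 118, 114, 117, 115, 118, 116, 119, 117, 117, 117, 120, 118, 119]
-94 [117, 115, 118, 119, 147, 153, 141, 145, 137, 133, 138, 138, 135, 137, 135, 140, 139, 117, 120, 117, 119]
-90 [120, 115, 118, 116, 229, 239, 236, 239, 236, 236, 237, 239, 235, 236, 235, 238, 2
[... 1960 characters left out ...]
16, 115, 117]
-14 [114, 113, 111, 113, 234, 238, 234, 214, 218, 225, 245, 230, 216, 203, 236, 236, 236, 119, 114, 115, 115]
-10 [104, 108, 112, 122, 234, 237, 235, 215, 218, 226, 244, 221, 213, 210, 236, 235, 235, 123, 113, 112, 114]
-6 [57, 61, 68, 81, 230, 237, 226, 232, 204, 207, 215, 213, 206, 224, 229, 234, 234, 87, 67, 63, 67]
-2 [44, 45, 40, 46, 79, 91, 118, 212, 153, 160, 185, 169, 186, 169, 159, 93, 87, 46, 43, 45, 46]
2 [36, 32, 36, 33, 37, 42, 82, 134, 134, 132, 136, 135, 135, 131, 82, 38, 41, 36, 32, 37, 33]
6 [30, 31, 34, 32, 30, 32, 33, 50, 54, 62, 75, 69, 57, 50, 38, 35, 30, 36, 36, 28, 31]
10 [30, 34, 28, 31, 33, 29, 31, 38, 29, 35, 32, 32, 32, 34, 19, 36, 37, 38, 36, 30, 33]
```

```bash
python3 -c "
from plant import manip
print(manip.job_done())"
```

```text
the job is handed in; nothing more can be done
None
```

The gauge was lifted off its hook, laid flat on the mat grip up and let go, then taken by its grip and slid into the slot until it stopped against the block, where it was left and the job handed in at about 23 s; the wide gauge stayed on its hook when I drew this one off, but I did not re-check it or the loose items in a final picture.

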